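# Pop open the bread cupboard

## Task

Without lifting or pinching the blue mug, push it gently along the tiles to the side until it stands wholly past the door's opening edge (the edge with the orange tab), leaving the jar and the pepper mill where they are. Then press the shut cupboard door in at its orange tab until the catch lets go, and let the spring swing the door ajar, free of everything.

Things in the scene. Friction and masses are not known exactly. Their poses are not given: they have to be found in the camera images.
- cupboard: White bread cupboard, fixed, 200 deep (x) x 260 wide (y) x 170 mm high, bare top. Origin: centre of its underside. Own -x points out of its front towards the robot, +y to the hinge side, -y to the opening side. The wooden door covers the whole front: shut, its outer face is at own x = -0.122, its opening edge at own y = -0.130, its vertical hinge axis at own (-0.107, +0.130).
- door (a joint): Angle (rad) of the wooden door, 15 mm thick: 0 shut and latched, positive opening to the cupboard's -x. Touch latch: pressed in 4 mm at the tab (about 4 N; firm stop at 6 mm) it lets go for good; as the finger draws back, a damped spring swings the door to 0.55 rad in about 2 s and holds it there. Its opening edge then stands 135 mm in front of the shut face.
- door_press (a point): The spot to press: front of the orange tab, 50 wide x 30 mm high, that wraps the door's upper corner on the opening side and shows from above. 155 mm above the counter, 24 mm from the opening edge; the tab's top is 1.5 mm above the cupboard's. Its front stands 2 mm proud of the door. Axes as the door's (shut: as the cupboard's; press along its +x).
- mug: Blue ceramic mug, loose, upright on the counter, rim radius 40 mm, 85 mm high, about 0.3 kg, with a handle on its own +y side that reaches some 30 mm out. Origin: centre of its underside. It starts in front of the door, its handle turned between the robot and the opening side.
- jar: Amber glass jar with a red cap, loose, radius 32 mm, 95 mm high, near the hinge side; not to be moved. Origin: centre of its underside.
- mill: Dark wooden pepper mill, loose, radius 27 mm, 115 mm high, on the opening side, beyond the place for the mug; not to be moved. Origin: centre of its underside.
Not all that is in view belongs to the job. There is more than one size of the mug; the job needs the largest.

How it is judged:
By the outcome, as a careful person would: the job done as asked, in the order asked, and still so for the second after the job is handed in, with the robot touching nothing.
It also fails if it takes over 51 s, if anything falls off the work surface, if the arm or the gripper's body presses on something with over 40 N, if the wrist force passes 120 N, or if a joint passes its speed limit or range.

## Robot

A 6-joint arm with a two-finger parallel gripper is mounted at the origin on the work surface. World frame = base frame: x ahead of the robot, y to its left, z up, the work surface at z = 0. Lengths are in m, angles in degrees, forces in N, time in s.
With the tool pointing down it reaches from about 0.375 to 0.9 m from the base axis. Payload 3.1 kg.
Tool frame: the origin (TCP) lies on the centre line of the jaws, within the pads' length; the fingertips stand 25 mm ahead of it and the grasp point (between the pads) lies 6 mm ahead of it; y points along the fingers, x is the direction in which the jaws open and shut, and the axes are right-handed (so a half turn about y gives the same grasp; the last joint's range is limited). The gripper opens to 87 mm and grips with 3 to 60 N. Pads are 19 mm wide; open, the fingers measure 117 mm over their backs; the gripper's body (75 mm by 190 mm) begins 51 mm behind the grasp point.
Start: joints at [66.148, 30.224, 82.088, -0, 67.689, -10.227], TCP at [0.147, 0.607, 0.248] pointing down, gripper open.
Joint ranges: [-176.69, 176.69], [-43.24, 126.21], [12.49, 139.97], [-82, 262], [0, 151.66], [-163.58, 163.58]. Speed limits (degrees/s): [159.86, 159.86, 180, 180, 180, 180].

## Interface

Orientations are given as a 3x3 rotation matrix whose columns are the frame's x, y, z axes.
In Python, from rig import * gives the robot as it stands.
- The arm moves only by the tool play_rows, never from a script. Its argument "commands" is a list of rows, each a list of 2 entries, a list of its own where there are three numbers: the shift along the world's x, y, z in m, then the turn, a rotation vector about the world's x, y, z in rad. A call has 1 to 10 rows; each row is the pose to reach, as a shift and turn from the pose commanded when the call began; what a row does not reach only later rows make up. A row lasts 1/8 s, in which the tool goes at most 62.5 mm and 10.7 degrees, less where a joint would pass 70% of its speed; a pose out of reach is approached as far as the arm can. A call with a gripper value outside its range is refused whole. "gripper" is the finger opening in m, from 0 to 0.087, set as the call begins (left out, the last holds). The fingers move at their own pace and stop on an object; the grip force is fixed at half the most. Time passes only in rows, so rows that repeat a pose let the fingers close. It gives the time, the measured TCP pose, the force and the opening at its end, in the units of the state.
- read_state(): the state, without advancing time (a new reading comes with each control period).
- capture(name): name is "side" or "top"; returns a dict with "frame" (400x640x3 uint8, red, green, blue), "depth" (400x640 float32, m along the optical axis (not along the pixel's ray), 0 where there is no reading), "mtx" (3x3 intrinsics, pixels), "cam_to_world" (4x4, takes a point from camera to world coordinates). Camera axes: x right, y down, z forward; pixel columns grow to the right and rows downward; lengths in m; the calibration is good to about 2 mm. A picture is of the moment at which its call begins.
- hand_in(): hands the job in, once; it reports no verdict.
The state is a dict: "time_s": time; "joint_positions": joint angles; "qvel": joint speeds; "tau": joint torques, N m; "position": TCP position; "tcp_rot": TCP orientation; "force": force on the tool from outside, world axes, zero at the start; "moment": the same for the moment, N m; "opening": opening from 0.0 (shut) to 1.0 (fully open).
Only numpy, scipy, OpenCV 4.12 (cv2) and the standard library are available. Lean on these libraries where they do the work, as an engineer would, in place of code of your own. Each camera call takes 0.05 s, during which the arm holds its last target. There are 200 camera calls.

## Working session

There is one attempt and no reset: what is moved stays moved. The work goes in short steps, Python scripts to look and compute and a tool call to move; the robot and the scene stay as the last step left them, time stands still between calls to the robot, and variables do not carry over. Pictures are saved under pics/ and viewed, about 8 in all and at most 12, crops included, and the job is handed in when it is done.

Besides the shell and the picture viewer there is one more tool, called after ">>>" in YAML: its name, and indented under it one key for each argument. play_rows: Moves the arm, as the interface text tells. Its arguments: {"type":"object","properties":{"commands":{"type":"array"},"gripper":{"type":"number"}},"required":["commands"]}

```bash
mkdir -p pics
cat > h.py <<'E'
from rig import *
import numpy as np, cv2
def pts(c):
    d=c["depth"];K=c["mtx"];v,u=np.mgrid[:d.shape[0],:d.shape[1]]
    P=np.stack([(u-K[0,2])/K[0,0]*d,(v-K[1,2])/K[1,1]*d,d,np.ones_like(d)],-1)@np.array(c["cam_to_world"]).T
    P=P[...,:3].copy();P[d==0]=np.nan;return P
def save(c,n):cv2.imwrite("pics/"+n+".png",c["frame"][...,::-1])
E
python3 - <<'E'
from h import *
for n in("top","side"):
    c=capture(n);save(c,n+"0");np.savez(n+"0.npz",**c)
s=read_state();print(s)
E
```

```text
{'time_s': 0.1, 'joint_positions': array([ 6.61469023e+01,  3.02738061e+01,  8.21491914e+01,  5.12866734e-04,
        6.76895065e+01, -1.02279831e+01]), 'qvel': array([ 0.02585004, -0.23583091, -0.12856078, -0.09904252,  0.05825602,
       -0.05684161]), 'tau': array([-6.95738290e-04, -4.40984845e+01, -1.77150339e+01,  6.34276355e-02,
        5.33607393e-02, -2.42322233e-05]), 'position': array([0.14695485, 0.6068479 , 0.24666684]), 'tcp_rot': array([[ 2.35570669e-01, -8.01625793e-04, -9.71856891e-01],
       [ 9.71855304e-01, -1.79249878e-03,  2.35571763e-01],
       [-1.93089270e-03, -9.99998072e-01,  3.56804140e-04]]), 'force': array([ 0.61176222,  0.04913466, -0.9443115 ]), 'moment': array([ 0.00863404,  0.03607363, -0.00770741]), 'opening': 1.0008695966355405}
```

View pics/top0.png

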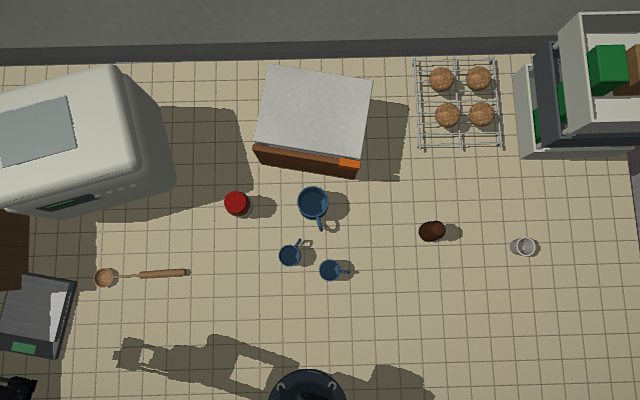

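View pics/side0.png

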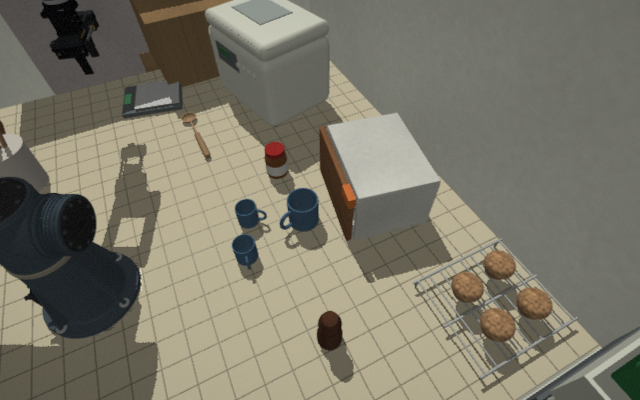

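The top view shows three blue mugs, at (313,203), (290,255) and (330,270). The one at (313,203) in front of the door is the biggest and its handle matches the description. The tab is at (349,162), the jar at (236,203) and the mill at (432,231). Next I measure these and take one enlarged crop.

```bash
cat > m.py <<'E'
from h import *
from scipy.optimize import least_squares
def circ(p):
    r=least_squares(lambda q:np.hypot(p[:,0]-q[0],p[:,1]-q[1])-q[2],[*p[:,:2].mean(0),.04],loss='soft_l1',f_scale=.002);return r.x
def objs(P,f):
    hsv=cv2.cvtColor(f,cv2.COLOR_RGB2HSV)
    return hsv,P
if __name__=="__main__":
    for n in("top","side"):
        c=dict(np.load(n+"0.npz"));P=pts(c);f=c["frame"];hsv=cv2.cvtColor(f,cv2.COLOR_RGB2HSV).astype(int);z=P[...,2];x=P[...,0];y=P[...,1]
        print(n,np.round(np.array(c["cam_to_world"])[:3,3],3))
        H=hsv[...,0];S=hsv[...,1];V=hsv[...,2]
        blue=(H>95)&(H<120)&(S>90)&(z>.01)&(z<.12)
        k,l,st,ce=cv2.connectedComponentsWithStats(blue.astype(np.uint8))
        for i in range(1,k):
            if st[i,4]<60:continue
            p=P[l==i];zt=np.nanpercentile(p[:,2],98);q=p[p[:,2]>zt-.006]
            print("blue",ce[i].round(),st[i,4],"ztop",zt.round(3),"rim",circ(q).round(4))
        orange=(H>5)&(H<18)&(S>200)&(V>170)&(z>.1)
        p=P[orange];print("tab",len(p),np.nanmean(p,0).round(4),np.nanmin(p,0).round(4),np.nanmax(p,0).round(4))
        # cupboard top
        uv=(305,110) if n=="top" else (385,160)
        top=(abs(z-np.nanmedian(z[uv[1]-5:uv[1]+5,uv[0]-5:uv[0]+5]))<.006)&(S<60)
        k,l,st,ce=cv2.connectedComponentsWithStats(top.astype(np.uint8));i=l[uv[1],uv[0]]
        q=P[l==i];r=cv2.minAreaRect(q[:,:2].astype(np.float32)*1000);print("cup",q[:,2].mean().round(4),r,cv2.boxPoints(r).round(1).tolist())
        for nm,(u,v) in (("jar",(236,203)if n=="top" else(276,150)),("mill",(432,231)if n=="top" else(330,320))):
            w=P[v-25:v+25,u-25:u+25].reshape(-1,3);w=w[w[:,2]>.02]
            zt=np.nanmax(w[:,2]);q=w[w[:,2]>.02];print(nm,zt.round(3),circ(w[w[:,2]>zt-.015]).round(4),circ(w).round(4),w[:,:2].min(0).round(3),w[:,:2].max(0).round(3))
    c=np.load("top0.npz")["frame"];cv2.imwrite("pics/crop0.png",cv2.resize(c[130:300,220:460],None,fx=3,fy=3,interpolation=2)[...,::-1])
E
python3 m.py
```

```text
top [ 0.377 -0.046  1.216]
blue [313. 203.] 348 ztop 0.089 rim [ 0.5262 -0.0283  0.0375]
blue [289. 252.] 120 ztop 0.064 rim [0.3934 0.0349 0.0258]
blue [333. 271.] 91 ztop 0.062 rim [ 0.3536 -0.0665  0.0258]
tab 136 [ 0.6048 -0.1186  0.1718] [ 0.5937 -0.1422  0.1669] [ 0.617  -0.0943  0.1764]
cup 0.1702 ((737.2012939453125, -38.12535095214844), (260.1426696777344, 201.21002197265625), 78.52477264404297) [[612.7000122070312, -145.60000610351562], [809.9000244140625, -185.60000610351562], [861.7000122070312, 69.30000305175781], [664.5, 109.4000015258789]]
jar 0.101 [0.5288 0.1654 0.0199] [0.5257 0.1614 0.0229] [0.497 0.134] [0.558 0.193]
mill 0.118 [ 0.4458 -0.3339  0.0125] [ 0.4452 -0.3306  0.0173] [ 0.42  -0.355] [ 0.473 -0.309]
side [ 0.324 -0.561  0.799]
blue [302. 209.] 1069 ztop 0.085 rim [ 0.5263 -0.0294  0.0374]
blue [247. 213.] 465 ztop 0.059 rim [0.3931 0.0345 0.0258]
blue [245. 249.] 491 ztop 0.059 rim [ 0.3539 -0.0674  0.0258]m.py:20: RuntimeWarning: Mean of empty slice
  p=P[orange];print("tab",len(p),np.nanmean(p,0).round(4),np.nanmin(p,0).round(4),np.nanmax(p,0).round(4))
Traceback (most recent call last):
  File "m.py", line 20, in <module>
    p=P[orange];print("tab",len(p),np.nanmean(p,0).round(4),np.nanmin(p,0).round(4),np.nanmax(p,0).round(4))
                                                            ~~~~~~~~~^^^^^
ValueError: zero-size array to reduction operation fmin which has no identity
```

Run:
```python
from h import *
c=np.load("top0.npz")["frame"];cv2.imwrite("pics/crop0.png",cv2.resize(c[130:300,220:460],None,fx=3,fy=3,interpolation=2)[...,::-1])
```

```text
(no output)
```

View pics/crop0.png

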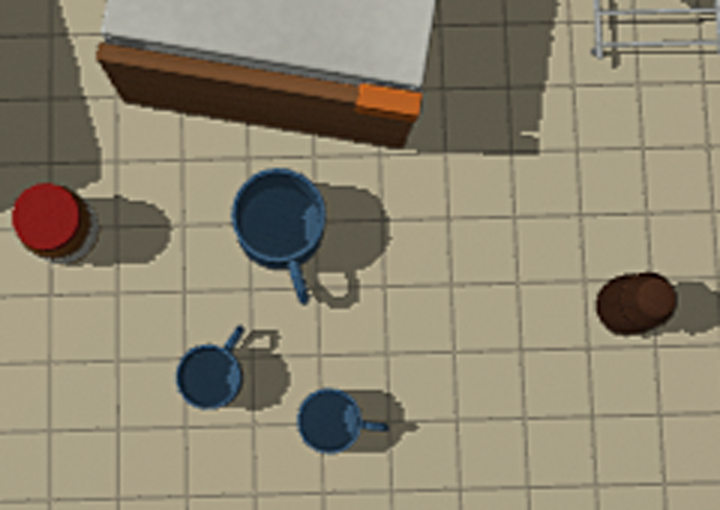

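>>> play_rows:
  commands:
    - [[0.02, -0.03, 0.01], [0, 0, 0.037]]
    - [[0.05, -0.075, 0.015], [0, 0, 0.037]]
    - [[0.08, -0.12, 0.02], [0, 0, 0.037]]
    - [[0.11, -0.165, 0.02], [0, 0, 0.037]]
    - [[0.14, -0.21, 0.02], [0, 0, 0.037]]
    - [[0.17, -0.25, 0.02], [0, 0, 0.037]]
    - [[0.2, -0.29, 0.02], [0, 0, 0.037]]
    - [[0.23, -0.33, 0.02], [0, 0, 0.037]]
    - [[0.26, -0.37, 0.02], [0, 0, 0.037]]
    - [[0.28, -0.4, 0.02], [0, 0, 0.037]]
  gripper: 0.0

```text
time_s: 1.35
position: [0.4283, 0.2057, 0.2674]
tcp_rot: [[0.201, 0.0, -0.98], [0.98, -0.0, 0.201], [-0.0, -1.0, -0.0]]
force: [-0.2, 1.0, 0.8]
opening: 0.023
```

The crop confirms it: the mug at crop (279,217) is clearly the largest, with its handle towards the robot and the opening side. Next I go above the gap between jar and mug, then down.

>>> play_rows:
  commands:
    - [[0.03, -0.045, 0], [0, 0, 0]]
    - [[0.065, -0.095, 0], [0, 0, 0]]
    - [[0.1, -0.145, 0], [0, 0, 0]]
    - [[0.112, -0.162, -0.018], [0, 0, 0]]
    - [[0.112, -0.162, -0.05], [0, 0, 0]]
    - [[0.112, -0.162, -0.09], [0, 0, 0]]
    - [[0.112, -0.162, -0.13], [0, 0, 0]]
    - [[0.112, -0.162, -0.165], [0, 0, 0]]
    - [[0.112, -0.162, -0.19], [0, 0, 0]]
    - [[0.112, -0.162, -0.193], [0, 0, 0]]

```text
time_s: 2.6
position: [0.5367, 0.0463, 0.0723]
tcp_rot: [[0.199, -0.006, -0.98], [0.98, 0.001, 0.199], [-0.0, -1.0, 0.006]]
force: [0.3, -0.4, -0.2]
opening: 0.006
```

Run:
```python
from h import *
a=capture("side");t=capture("top");save(t,"t1");cv2.imwrite("pics/s1.png",cv2.resize(a["frame"][80:330,150:470],None,fx=2.4,fy=2.4)[...,::-1]);print(read_state()["position"])
```

```text
[0.53851898 0.04591233 0.07417056]
```

View pics/s1.png

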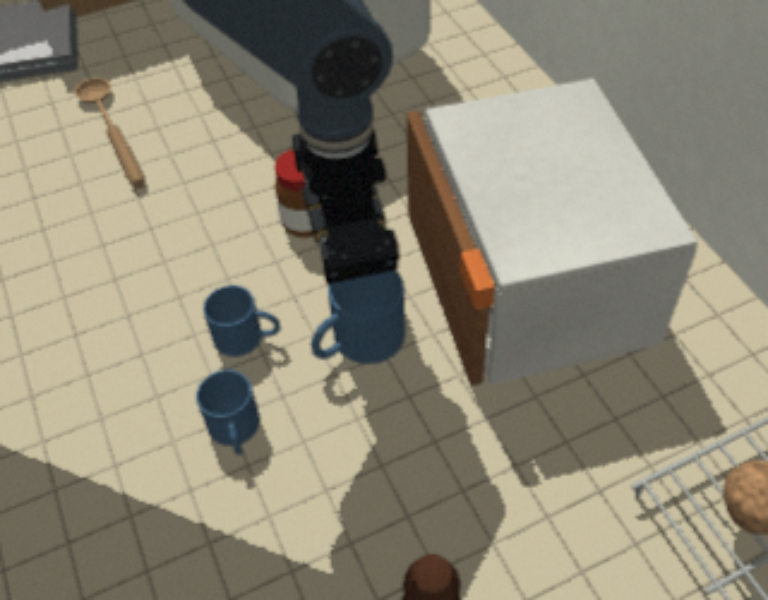

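The view shows the hand standing between the jar and the mug, clear of both and of the door. Now I push along the cupboard's -y.

>>> play_rows:
  commands:
    - [[-0.001, -0.005, 0], [0, 0, 0]]
    - [[-0.002, -0.01, 0], [0, 0, 0]]
    - [[-0.003, -0.016, 0], [0, 0, 0]]
    - [[-0.0045, -0.022, 0], [0, 0, 0]]
    - [[-0.006, -0.029, 0], [0, 0, 0]]
    - [[-0.0075, -0.037, 0], [0, 0, 0]]
    - [[-0.009, -0.045, 0], [0, 0, 0]]
    - [[-0.0108, -0.053, 0], [0, 0, 0]]
    - [[-0.0124, -0.061, 0], [0, 0, 0]]
    - [[-0.014, -0.069, 0], [0, 0, 0]]

```text
time_s: 3.95
position: [0.5252, -0.0241, 0.0747]
tcp_rot: [[0.2, 0.0, -0.98], [0.98, 0.0, 0.2], [0.0, -1.0, -0.0]]
force: [1.6, 4.5, 5.3]
opening: 0.005
```

```bash
cat > mug.py <<'E'
from m import *
C=np.array([.7372,-.0381]);ex=np.array([.980,-.199]);ey=np.array([.199,.980])
import sys
for n in("side","top"):
    c=capture(n);P=pts(c);hsv=cv2.cvtColor(c["frame"],cv2.COLOR_RGB2HSV).astype(int);z=P[...,2]
    own=np.stack([(P[...,:2]-C)@ex,(P[...,:2]-C)@ey],-1)
    b=(hsv[...,0]>95)&(hsv[...,0]<122)&(hsv[...,1]>90)&(z>.01)&(z<.095)&(P[...,0]>.435)&(P[...,1]<.03)
    p=P[b];o=own[b];q=o[p[:,2]>.079]
    if len(q)>5: print(n,len(p),"own rim circle",circ(q).round(4))
    print(" own min/max",np.percentile(o,1,0).round(3),np.percentile(o,99,0).round(3), "top z",np.percentile(p[:,2],98).round(3))
    save(c,n+sys.argv[1])
s=read_state();print(s["time_s"],s["position"],s["force"])
E
python3 mug.py 2
python3 - <<'E'
import cv2
a=cv2.imread('pics/side2.png');cv2.imwrite('pics/s2c.png',cv2.resize(a[130:380,220:450],None,fx=2.4,fy=2.4))
E
```

```text
side 697 own rim circle [-0.2074 -0.0815  0.0373]
 own min/max [-0.269 -0.121] [-0.172 -0.044] top z 0.086
top 79 own rim circle [-0.2033 -0.0822  0.0414]
 own min/max [-0.271 -0.116] [-0.232 -0.083] top z 0.089
4.05 [ 0.52497255 -0.02481278  0.07439633] [-0.09300066  0.23393117 -0.31613867]
```

View pics/s2c.png

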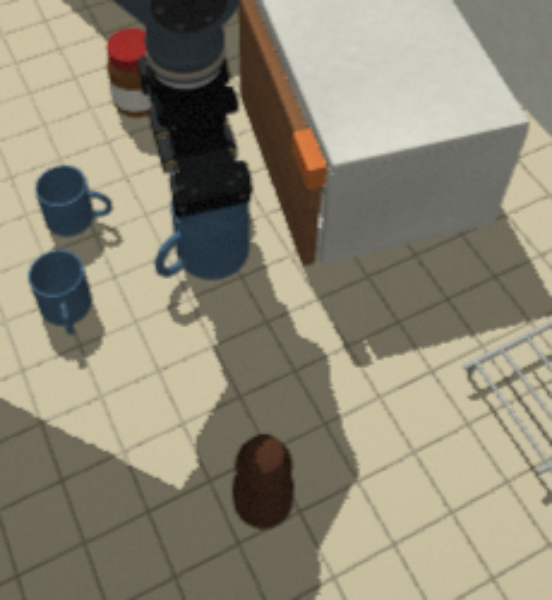

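The mug is sliding upright, with its handle still facing the robot, and is now at own y = -0.082. I keep pushing.

>>> play_rows:
  commands:
    - [[-0.001, -0.005, 0], [0, 0, 0]]
    - [[-0.0024, -0.012, 0], [0, 0, 0]]
    - [[-0.004, -0.02, 0], [0, 0, 0]]
    - [[-0.0056, -0.028, 0], [0, 0, 0]]
    - [[-0.0073, -0.036, 0], [0, 0, 0]]
    - [[-0.009, -0.044, 0], [0, 0, 0]]
    - [[-0.0106, -0.052, 0], [0, 0, 0]]
    - [[-0.0122, -0.06, 0], [0, 0, 0]]
    - [[-0.0138, -0.068, 0], [0, 0, 0]]
    - [[-0.015, -0.074, 0], [0, 0, 0]]

```text
time_s: 5.3
position: [0.5101, -0.0982, 0.0745]
tcp_rot: [[0.2, -0.0, -0.98], [0.98, 0.0, 0.2], [0.0, -1.0, 0.0]]
force: [0.6, 2.5, 1.2]
opening: 0.008
```

```bash
python3 mug.py 3
```

```text
side 615 own rim circle [-0.2072 -0.1559  0.0381]
 own min/max [-0.267 -0.196] [-0.172 -0.13 ] top z 0.086Traceback (most recent call last):
  File "mug.py", line 10, in <module>
    print(" own min/max",np.percentile(o,1,0).round(3),np.percentile(o,99,0).round(3), "top z",np.percentile(p[:,2],98).round(3))
                         ~~~~~~~~~~~~~^^^^^^^
    return _quantile_unchecked(
        a, q, axis, out, overwrite_input, method, keepdims, weights)
    return _ureduce(a,
                    func=_quantile_ureduce_func,
    ...<5 lines>...
                    overwrite_input=overwrite_input,
                    method=method)
    r = func(a, **kwargs)
    result = _quantile(arr,
                       quantiles=q,
    ...<2 lines>...
                       out=out,
                       weights=wgt)
    slices_having_nans = np.isnan(arr[-1, ...])
                                  ~~~^^^^^^^^^
IndexError: index -1 is out of bounds for axis 0 with size 0
```

>>> play_rows:
  commands:
    - [[-0.001, -0.005, 0], [0, 0, 0]]
    - [[-0.0024, -0.012, 0], [0, 0, 0]]
    - [[-0.004, -0.02, 0], [0, 0, 0]]
    - [[-0.0057, -0.028, 0], [0, 0, 0]]
    - [[-0.0073, -0.036, 0], [0, 0, 0]]
    - [[-0.0085, -0.042, 0], [0, 0, 0]]
    - [[-0.0092, -0.045, 0], [0, 0, 0]]
    - [[-0.0082, -0.04, 0], [0, 0, 0]]
    - [[-0.005, -0.025, 0], [0, 0, 0]]
    - [[-0.001, -0.005, 0], [0, 0, 0]]

```text
time_s: 6.65
position: [0.5093, -0.1016, 0.0745]
tcp_rot: [[0.2, -0.0, -0.98], [0.98, -0.0, 0.2], [-0.0, -1.0, 0.0]]
force: [0.7, 0.2, 0.4]
opening: 0.004
```

>>> play_rows:
  commands:
    - [[0, 0, 0.02], [0, 0, 0]]
    - [[0, 0, 0.06], [0, 0, 0]]
    - [[0, 0, 0.1], [0, 0, 0]]
    - [[0, 0, 0.14], [0, 0, 0]]
    - [[-0.02, 0.02, 0.15], [0, 0, 0]]
    - [[-0.06, 0.06, 0.15], [0, 0, 0]]
    - [[-0.09, 0.09, 0.15], [0, 0, 0]]
    - [[-0.1, 0.1, 0.15], [0, 0, 0]]
    - [[-0.1, 0.1, 0.15], [0, 0, 0]]

```text
time_s: 7.78
position: [0.4094, -0.002, 0.2248]
tcp_rot: [[0.197, 0.001, -0.98], [0.98, -0.001, 0.197], [-0.0, -1.0, -0.001]]
force: [0.3, -0.4, -1.1]
opening: 0.007
```

```bash
python3 mug.py 4
python3 - <<'E'
import cv2
a=cv2.imread('pics/top4.png');cv2.imwrite('pics/t4c.png',cv2.resize(a[100:320,200:480],None,fx=2.5,fy=2.5))
E
```

```text
side 1117 own rim circle [-0.2073 -0.2025  0.0374]
 own min/max [-0.257 -0.241] [-0.171 -0.164] top z 0.086
top 438 own rim circle [-0.2076 -0.2014  0.0375]
 own min/max [-0.259 -0.239] [-0.17  -0.162] top z 0.088
7.875 [ 0.41107239 -0.00325664  0.22485634] [ 0.04385234 -0.12784106 -0.07356744]
```

View pics/t4c.png

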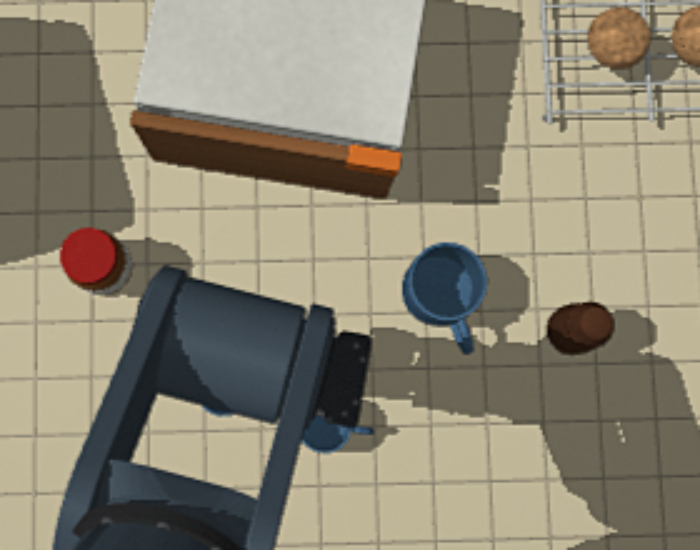

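The mug is fully past the edge, with its nearest point at own y of about -0.162 against the edge at -0.130. Its handle still faces the robot, and the mill and jar are clear. Next I approach the tab.

>>> play_rows:
  commands:
    - [[0.02, -0.015, 0], [0, 0, 0]]
    - [[0.055, -0.04, 0], [0, 0, 0]]
    - [[0.09, -0.07, 0], [0, 0, 0]]
    - [[0.115, -0.09, -0.015], [0, 0, 0]]
    - [[0.13, -0.1, -0.035], [0, 0, 0]]
    - [[0.135, -0.104, -0.05], [0, 0, 0]]
    - [[0.135, -0.104, -0.057], [0, 0, 0]]
    - [[0.135, -0.104, -0.057], [0, 0, 0]]
    - [[0.135, -0.104, -0.057], [0, 0, 0]]

```text
time_s: 9.0
position: [0.5441, -0.1063, 0.1682]
tcp_rot: [[0.199, 0.001, -0.98], [0.98, -0.0, 0.199], [-0.0, -1.0, -0.001]]
force: [0.6, -0.1, 0.6]
opening: 0.004
```

Run:
```python
from h import *
a=capture("side");cv2.imwrite("pics/s5.png",cv2.resize(a["frame"][80:300,200:480],None,fx=2.7,fy=2.7)[...,::-1]);s=read_state();print(s["position"],s["force"])
p=s["position"][:2]-[.7372,-.0381];print(p@[.98,-.199],p@[.199,.98])
```

```text
[ 0.54423322 -0.10628923  0.16832781] [ 0.25656384 -0.67152949  0.09653331]
-0.17553779165592592 -0.10522583867902066
```

View pics/s5.png

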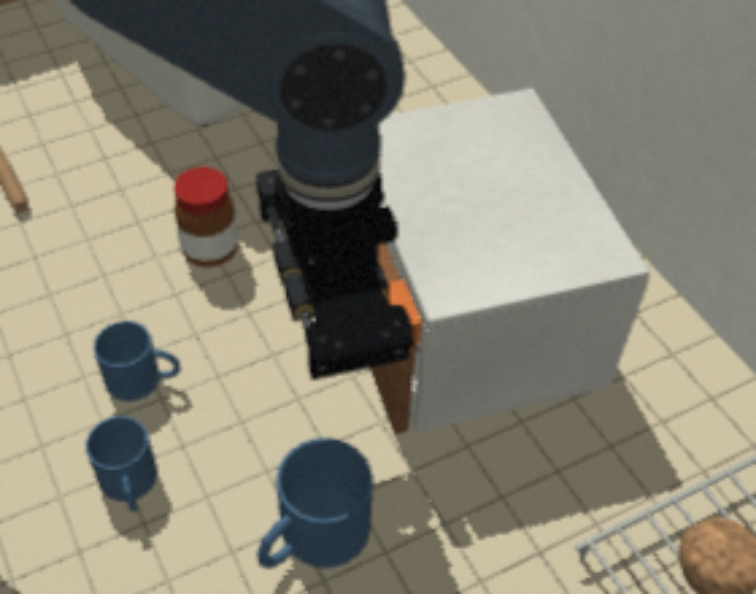

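The hand is in front of the tab, body above the cupboard top, and clear of the mug. I now advance along own +x in small steps.

>>> play_rows:
  commands:
    - [[0.01, -0.002, 0], [0, 0, 0]]
    - [[0.022, -0.0045, 0], [0, 0, 0]]
    - [[0.03, -0.006, 0], [0, 0, 0]]
    - [[0.034, -0.007, 0], [0, 0, 0]]
    - [[0.037, -0.0075, 0], [0, 0, 0]]
    - [[0.039, -0.008, 0], [0, 0, 0]]
    - [[0.04, -0.008, 0], [0, 0, 0]]
    - [[0.04, -0.008, 0], [0, 0, 0]]

```text
time_s: 10.05
position: [0.5841, -0.1145, 0.1675]
tcp_rot: [[0.199, -0.0, -0.98], [0.98, 0.0, 0.199], [0.0, -1.0, 0.0]]
force: [0.1, -1.1, -0.3]
opening: 0.005
```

>>> play_rows:
  commands:
    - [[0.001, 0, 0], [0, 0, 0]]
    - [[0.002, -0.0004, 0], [0, 0, 0]]
    - [[0.003, -0.0006, 0], [0, 0, 0]]
    - [[0.003, -0.0006, 0], [0, 0, 0]]

```text
time_s: 10.55
position: [0.585, -0.1147, 0.1674]
tcp_rot: [[0.199, -0.005, -0.98], [0.98, 0.001, 0.199], [0.0, -1.0, 0.005]]
force: [-6.9, 0.3, 3.4]
opening: 0.009
```

>>> play_rows:
  commands:
    - [[0.001, -0.0002, 0], [0, 0, 0]]
    - [[0.002, -0.0004, 0], [0, 0, 0]]
    - [[0.002, -0.0004, 0], [0, 0, 0]]

```text
time_s: 10.92
position: [0.5877, -0.1154, 0.1674]
tcp_rot: [[0.199, -0.003, -0.98], [0.98, 0.001, 0.199], [-0.0, -1.0, 0.003]]
force: [-3.8, -0.5, 1.1]
opening: 0.004
```

>>> play_rows:
  commands:
    - [[0.001, -0.0002, 0], [0, 0, 0]]
    - [[0.0015, -0.0003, 0], [0, 0, 0]]
    - [[0.0015, -0.0003, 0], [0, 0, 0]]

```text
time_s: 11.3
position: [0.5903, -0.116, 0.1674]
tcp_rot: [[0.199, -0.001, -0.98], [0.98, -0.0, 0.199], [-0.0, -1.0, 0.001]]
force: [-4.5, -1.7, 2.3]
opening: 0.003
```

>>> play_rows:
  commands:
    - [[0.001, -0.0002, 0], [0, 0, 0]]
    - [[0.001, -0.0002, 0], [0, 0, 0]]
    - [[0.001, -0.0002, 0], [0, 0, 0]]

```text
time_s: 11.68
position: [0.5904, -0.116, 0.1674]
tcp_rot: [[0.199, -0.003, -0.98], [0.98, 0.0, 0.199], [-0.0, -1.0, 0.003]]
force: [-6.9, -1.4, 4.5]
opening: 0.006
```

The door is at its stop (no further travel, force rising), so the latch should have let go. I draw back quickly, then up.

>>> play_rows:
  commands:
    - [[-0.02, 0.004, 0], [0, 0, 0]]
    - [[-0.06, 0.012, 0], [0, 0, 0]]
    - [[-0.1, 0.02, 0.005], [0, 0, 0]]
    - [[-0.14, 0.03, 0.03], [0, 0, 0]]
    - [[-0.17, 0.035, 0.06], [0, 0, 0]]
    - [[-0.18, 0.036, 0.09], [0, 0, 0]]
    - [[-0.18, 0.08, 0.1], [0, 0, 0]]
    - [[-0.18, 0.13, 0.1], [0, 0, 0]]
    - [[-0.18, 0.17, 0.1], [0, 0, 0]]
    - [[-0.18, 0.19, 0.1], [0, 0, 0]]

```text
time_s: 12.92
position: [0.4135, 0.0761, 0.2683]
tcp_rot: [[0.198, 0.006, -0.98], [0.98, 0.001, 0.198], [0.002, -1.0, -0.005]]
force: [0.7, 0.1, 0.4]
opening: 0.003
```

>>> play_rows:
  commands:
    - [[0, 0, 0], [0, 0, 0]]
    - [[0, 0, 0], [0, 0, 0]]
    - [[0, 0, 0], [0, 0, 0]]
    - [[0, 0, 0], [0, 0, 0]]
    - [[0, 0, 0], [0, 0, 0]]
    - [[0, 0, 0], [0, 0, 0]]
    - [[0, 0, 0], [0, 0, 0]]
    - [[0, 0, 0], [0, 0, 0]]
    - [[0, 0, 0], [0, 0, 0]]
    - [[0, 0, 0], [0, 0, 0]]

```text
time_s: 14.18
position: [0.4117, 0.0739, 0.2676]
tcp_rot: [[0.199, 0.0, -0.98], [0.98, -0.0, 0.199], [-0.0, -1.0, -0.0]]
force: [0.4, 0.7, -0.1]
opening: 0.0
```

```bash
python3 mug.py 6
python3 - <<'E'
import cv2
a=cv2.imread('pics/top6.png')[80:320,200:500];b=cv2.imread('pics/side6.png')[80:400,180:520]
h=480
cv2.imwrite('pics/c6.png',cv2.hconcat([cv2.resize(a,(400,320)),cv2.resize(b,(340,320))]))
E
```

```text
side 1125 own rim circle [-0.2073 -0.2025  0.0375]
 own min/max [-0.256 -0.242] [-0.171 -0.164] top z 0.086
top 444 own rim circle [-0.2075 -0.2015  0.0375]
 own min/max [-0.259 -0.239] [-0.17  -0.162] top z 0.088
14.275 [0.41165119 0.0739191  0.26754118] [ 0.02575876 -0.37694789  0.61104788]
```

View pics/c6.png

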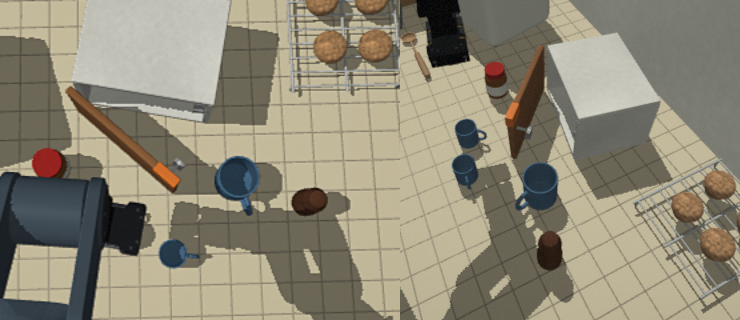

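The door has swung ajar, clear of the mug, jar and arm. I let it settle for a second and then check the angle and that nothing else moved.

>>> play_rows:
  commands:
    - [[0, 0, 0.005], [0, 0, 0]]
    - [[0, 0, 0.01], [0, 0, 0]]
    - [[0, 0, 0.01], [0, 0, 0]]
    - [[0, 0, 0.01], [0, 0, 0]]
    - [[0, 0, 0.01], [0, 0, 0]]
    - [[0, 0, 0.01], [0, 0, 0]]
    - [[0, 0, 0.01], [0, 0, 0]]
    - [[0, 0, 0.01], [0, 0, 0]]
    - [[0, 0, 0.01], [0, 0, 0]]
    - [[0, 0, 0.01], [0, 0, 0]]

```text
time_s: 15.52
position: [0.4117, 0.0739, 0.2775]
tcp_rot: [[0.199, -0.0, -0.98], [0.98, -0.0, 0.199], [-0.0, -1.0, 0.0]]
force: [0.4, -0.2, -0.1]
opening: 0.003
```

Run:
```python
from m import *
C=np.array([.7372,-.0381]);ex=np.array([.980,-.199]);ey=np.array([.199,.980])
c=capture("top");P=pts(c);P0=pts(dict(np.load("top0.npz")))
H=C-.107*ex+.13*ey
hsv=cv2.cvtColor(c["frame"],cv2.COLOR_RGB2HSV).astype(int)
o=np.stack([(P[...,:2]-H)@ex,(P[...,:2]-H)@ey],-1)
m=(hsv[...,1]>110)&(hsv[...,0]<20)&(P[...,2]>.160)&(P[...,2]<.185)&(o[...,1]<.02)&(o[...,0]<.03)&(o[...,0]>-.2)
q=o[m];l=cv2.fitLine(q.astype(np.float32),cv2.DIST_HUBER,0,.01,.01).ravel();print("door angle",len(q),np.arctan(l[0]/l[1]),q.min(0))
for nm,(u,v) in (("jar",(236,203)),("mill",(432,231))):
    for Q in(P0,P):
        w=Q[v-25:v+25,u-25:u+25].reshape(-1,3);w=w[(w[:,2]>.07)&(w[:,2]<.125)];print(nm,len(w),np.median(w,0).round(4))
s=read_state();print(s["time_s"],s["force"])
```

```text
door angle 723 0.5458258 [-0.14883393 -0.22301665]
jar 443 [0.5278 0.163  0.095 ]
jar 417 [0.5288 0.1635 0.0952]
mill 278 [ 0.4449 -0.3302  0.1079]
mill 278 [ 0.4453 -0.3301  0.1082]
15.575 [-0.08864342 -0.41722756  0.70293366]
```

```bash
python3 -c "
from rig import *
print(hand_in())"
```

```text
the job is handed in; nothing more can be done
None
```

The job is done and handed in at about 15.6 s of the 51 s allowed. I pushed the largest blue mug sideways along the tiles with closed fingers, then pressed the orange tab to its stop and drew back so the door swung ajar.

- **Mug:** it stands upright with its nearest point about 32 mm past the door's opening edge. Its handle still faces the robot.
- **Door:** it measured 0.546 rad open against the nominal 0.55, and the picture shows it clear of the mug, jar and arm.
- **Jar and mill:** both read within about 1 mm of where they started, which is inside the camera's accuracy.
- **Forces:** contact readings, taken at the end of each move, peaked at about 8 N, and the robot was touching nothing at hand-in.

One check failed: partway through the push, the top camera's view of the mug was blocked by the arm and that reading gave an error. The side camera covered that step, and both cameras agreed on the mug's final place.

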